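Stamp a carton on the pedal press

TASK

On the mail desk, wind the handwheel until the back stop's yellow pointer is level with the red mark on the scale, then slide the carton, label end first, straight under the press head and up against the stop. Press the yellow pedal down to its stop so that the stamp comes down on the white label, and let the pedal come up again. Finally bring the carton out and leave it flat, label up, wholly on the green mat; leave the stop at its mark and do not disturb the other things on the desk.

Things in the scene. Friction and masses are not known exactly. Their poses are not given: they have to be found in the camera images.
- press: Blue C-frame stamping press, fixed. Origin on the desk under the stamp. Its y axis is the carton lane: the carton enters from +y and moves to -y, to the back stop. Column 190 mm high behind the lane (x 70 to 140, y -20 to 45 mm); head arm 56 mm wide (y -28 to 28 mm), from x = -40 mm back, underside 125 mm high; a small cylinder on top reaches 215 mm. The bed is flush with the desk.
- stamp_axis (a point): Point on the desk straight under the stamp (the origin of the press, with the same axes).
- red_mark (a point): Red mark line on the white scale strip behind the lane, drawn on across the bed; this point is at x 48 mm, y -55 mm, z 4 mm in the press frame; same axes as the press.
- stop_face (a point): Middle of the +y face of the steel back stop, 18 mm above the desk; face 62 mm wide, 2 to 34 mm high. The +y edge of the yellow pointer over the scale is flush with it. Same axes as the press; at its mark when this point has the same y, in the press frame, as the red mark. Starts 30 to 65 mm short of it, on the -y side.
- wheel (a joint): Angle of the handwheel (rad, 0 to 7.9), growing as it turns clockwise seen from above; each radian clockwise moves the stop 12 mm to the press's +y. About 3 N at the crank handle turns it, and it stays where it is left.
- wheel_axis (a point): Centre of the handwheel, 116 mm across, vertical axis, 73 mm above the desk (the rim's top face), on a blue gearbox 120 x 100 x 50 mm whose centre lies at y = -250 mm in the press frame.
- crank_grip (a point): Middle of the gripping height of the red upright crank handle on the wheel, 46 mm from the wheel's axis. A round post 22 mm thick that spins freely on its own pin, from 74 to 134 mm above the desk; this point is 109 mm above the desk.
- pedal (a joint): Angle of the yellow pedal (rad): 0 up (sprung), 0.32 down on its stop. It drives the stamp down 44 mm. About 13 N on the pad holds it down.
- pedal_pad (a point): Point to press, on the rubber top of the pedal, 115 mm from the hinge and on its middle line, about 77 mm above the desk when up and 41 mm when down. The tread is 64 mm wide and 150 mm long. The frame turns with the pedal.
- pedal_unit: Dark steel base of the pedal, 84 x 180 x 10 mm, fixed to the desk, origin at the centre of its underside. The hinge runs along its x axis at y = -70 mm, 30 mm high; the tread runs from there along +y, rising at 0.36 rad when up.
- carton: Closed rigid cardboard carton, 56 mm (x) x 190 mm (y) x 44 mm (z), 0.25 to 0.5 kg, origin at the centre of its underside. The white label is near its -y end, a yellow sticker near its +y end.
- label (a point): Centre of the square white label, 44 x 44 mm, on the carton's top, 55 mm from the -y end.
- carton_nose (a point): Middle of the carton's -y end face, 18 mm above its underside.
- mat: Thin green mat, flat on the desk, 130 mm (x) x 260 mm (y), origin at its centre.
- ink_pad: Bystander to leave alone: red ink pad in a black case, 55 x 85 x 18 mm, origin at the centre of its underside.
- date_stamp: Bystander to leave alone: standing hand stamp, dark wood, 40 mm across, 100 mm high, origin at the centre of its underside.
- spray: Bystander to leave alone: white bottle with red cap, 66 mm across, 190 mm high, origin at the centre of its underside.
- pen_pot: Bystander to leave alone: terracotta pot of pens, 76 mm across, 175 mm high, origin at the centre of its underside.
- stamp_tin: Bystander to leave alone: open black metal tin, 120 x 190 x 65 mm, origin at the centre of its underside.
- letters: Bystander to leave alone: stack of letters, 110 x 220 x 22 mm, origin at the centre of its underside.
- tape: Bystander to leave alone: grey tape dispenser, 55 x 150 x 82 mm, origin at the centre of its underside.
- stamp: The red stamp, 28 mm across, 12 mm high, sprung under the ram of the press; its face is 85 mm above the desk when up. Origin at the centre of its face.

How it is judged (in metres and radians):
On the way, in this order (a step that is already met when the one before it is completed fails the run):
1. the back stop's pointer stands at the red mark (within 5 mm) (y of stop_face in the frame of red_mark between -0.005 and 0.005 m), for 0.3 s.
2. the carton lies straight under the head against the stop, its label under the stamp (x of label in the frame of stamp_axis between -0.011 and 0.011 m and y of label in the frame of stamp_axis between -0.011 and 0.011 m and y of carton_nose in the frame of stop_face below 0.006 m and angle between the y axis of carton and the y axis of press, either way round below 0.12 rad and linear speed of carton below 0.02 m/s), for 0.2 s.
3. the pedal is pressed to its stop with the stamp down on the label (x of label in the frame of stamp_axis between -0.011 and 0.011 m and y of label in the frame of stamp_axis between -0.011 and 0.011 m and y of carton_nose in the frame of stop_face below 0.006 m and angle between the y axis of carton and the y axis of press, either way round below 0.12 rad and value of joint pedal above 0.29 rad and contact force between stamp and carton above 0.3 N), for 0.15 s.
4. the pedal is let up again (value of joint pedal below 0.05 rad), for 0.1 s.
At the end, for the whole second after the job is handed in: The carton lies flat, label up and at rest, wholly on the green mat (its centre within 42 mm across and 45 mm along of the mat's centre, and within 0.45 rad of the mat's length), the pedal is up, and the back stop is still at the red mark within 6 mm (x of carton in the frame of mat between -0.042 and 0.042 m and y of carton in the frame of mat between -0.045 and 0.045 m and angle between the y axis of carton and the y axis of mat, either way round below 0.45 rad and angle between carton's own z axis and vertical below 0.1 rad and height (world z) of carton below 0.006 m and linear speed of carton below 0.01 m/s and value of joint pedal below 0.05 rad and y of stop_face in the frame of red_mark between -0.006 and 0.006 m); the robot touches nothing.
It fails at once if another thing on the desk is disturbed (moved more than 30 mm) (distance of any of ink_pad, date_stamp, spray, pen_pot, stamp_tin, letters, tape from where it was at the start of the episode above 0.03 m).
It fails at once if the carton is tipped over (angle between carton's own z axis and vertical above 0.6 rad).
It also fails if it takes over 72 s, if anything falls off the work surface, if the arm or the gripper's body presses on something with over 40 N, if the wrist force passes 120 N, or if a joint passes its speed limit or range.

ROBOT

A 6-joint arm with a two-finger parallel gripper is mounted at the origin on the work surface. World frame = base frame: x ahead of the robot, y to its left, z up, the work surface at z = 0. Lengths are in mm, angles in rad, forces in N, time in s.
With the tool pointing down it reaches from about 375 to 925 mm from the base axis. Payload 5.7 kg.
Tool frame: the origin (TCP) lies at the very end of the fingers, on their centre line; the grasp point (between the pads) lies 19 mm behind it; z points along the fingers, y is the line along which they close (so a half turn about z gives the same grasp; the last joint's range is limited). The gripper opens to 85 mm and grips with 20 to 120 N. Pads are 22 mm wide; open, the fingers measure 114 mm over their backs; the gripper's body (76 mm by 85 mm) begins 54 mm behind the grasp point. The pads swing forward as they close: fully open they stand 13 mm farther back than shut.
Start: joints at [1.036, 0.359, 1.51, -0, 1.272, -0.115], TCP at [244.536, 547.874, 231.267] pointing down, gripper open.
Joint ranges: [-2.97, 2.97], [-1.01, 2.36], [0.21, 2.38], [-0.96, 4.11], [0.2, 2.71], [-2.98, 2.98]. Speed limits (rad/s): [2.39, 2.39, 3.14, 3.14, 3.14, 3.14].

INTERFACE

Orientations are given as a unit quaternion [x, y, z, w].
In Python, from plant import manip gives the robot as it stands.
- The arm moves only by the tool play_rows, never from a script. Its argument "deltas" is text: rows parted by semicolons, each of 5 numbers parted by spaces: the opening, from -1 (shut) to 1 (fully open), then the shift along the tool's x, y, z in m, then the turn about the tool's z in rad. A call has 1 to 20 rows; each row shifts and turns the commanded pose from where the row before left it, along the tool's axes as they then stand; what a row does not reach is not made up. A row lasts 1/12 s, in which the tool goes at most 41.7 mm and 7.16 degrees, less where a joint would pass 70% of its speed; a pose out of reach is approached as far as the arm can. A call is refused whole if a number of a shift passes 0.0417 or a number of a turn 0.125, either way. A call with a gripper value outside its range is refused whole. The fingers move at their own pace and stop on an object; the grip force is fixed at half the most. Time passes only in rows, so rows that do not move let the fingers close. It gives the time, the measured TCP pose, the force, the opening and the grip force at its end, in the units of the state.
- manip.get_obs(): the state, without advancing time (a new reading comes with each control period).
- manip.capture(name): name is "side" or "top"; returns a dict with "frame" (400x640x3 uint8, red, green, blue), "depth" (400x640 float32, mm along the optical axis (not along the pixel's ray), 0 where there is no reading), "K" (3x3 intrinsics, pixels), "origin" and "attitude" of the camera in the world. Camera axes: x right, y up, looking along -z (the intrinsics and any distortion apply to the point x, -y, -z); pixel columns grow to the right and rows downward; lengths in mm; the calibration is good to about 2 mm. A picture is of the moment at which its call begins.
- manip.hand_in(): hands the job in; it is judged then, once.
The state is a dict: "t": time; "joint_positions": joint angles; "qd": joint speeds; "joint_efforts": joint torques, N m; "tool_pos": TCP position; "tool_rot": TCP orientation; "force": force on the tool from outside, world axes, zero at the start; "wrist_torque": the same for the moment, N m; "gripper_width": finger opening in mm; "grasp_force": force on a finger pad.
Only numpy, scipy, OpenCV 4.12 (cv2) and the standard library are available. Lean on these libraries where they do the work, as an engineer would, in place of code of your own. Each camera call takes 0.05 s, during which the arm holds its last target. There are 200 camera calls.

## Working session

There is one attempt and no reset: what is moved stays moved. The work goes in short steps, Python scripts to look and compute and a tool call to move; the robot and the scene stay as the last step left them, time stands still between calls to the robot, and variables do not carry over. Pictures are saved under pics/ and viewed, at most 10 in all, crops included, and the job is handed in when it is done.

Besides the shell and the picture viewer there is one more tool, called after "Request:" as name(argument=value, ...), one argument or row to a line, values as JSON. play_rows: Moves the arm, as the interface text tells. Its arguments: {"type":"object","properties":{"deltas":{"type":"string"}},"required":["deltas"]}

```bash
ls; mkdir -p pics; cat > h.py <<'E'
import numpy as np, cv2, sys
from plant import manip
def R(a):
    from scipy.spatial.transform import Rotation as Ro
    a=np.array(a,float)
    return a if a.shape==(3,3) else Ro.from_quat(a).as_matrix()
def cloud(c):
    d=c["depth"]; K=np.array(c["K"]); h,w=d.shape
    u,v=np.meshgrid(np.arange(w),np.arange(h))
    x=(u-K[0,2])/K[0,0]*d; y=(v-K[1,2])/K[1,1]*d
    P=np.stack([x,-y,-d],-1)@R(c["attitude"]).T+np.array(c["origin"])
    P[d==0]=np.nan
    return P
def snap(name,fn):
    c=manip.capture(name); cv2.imwrite(f"pics/{fn}.png",c["frame"][...,::-1]); np.savez(f"pics/{fn}.npz",**{k:np.array(c[k]) for k in c}); return c
E
python3 - <<'E'
from h import *
for n in("top","side"):
    c=snap(n,n+"0"); print(n,{k:(np.array(c[k]).round(3).tolist() if k not in("frame","depth") else 0) for k in c})
o=manip.get_obs();print(o)
E
```

```text
pics
top {'frame': 0, 'depth': 0, 'K': [[412.894, 0.0, 321.187], [0.0, 412.894, 206.071], [0.0, 0.0, 1.0]], 'origin': [295.561, 19.051, 1333.32], 'attitude': [0.058, -0.074, -0.699, 0.709]}
side {'frame': 0, 'depth': 0, 'K': [[408.061, 0.0, 315.909], [0.0, 408.061, 197.492], [0.0, 0.0, 1.0]], 'origin': [273.196, -704.222, 878.901], 'attitude': [0.37, -0.071, -0.16, 0.912]}
{'t': 0.1, 'joint_positions': array([ 1.03586381e+00,  3.59468743e-01,  1.51129158e+00, -5.46974732e-06,
        1.27251622e+00, -1.15097683e-01]), 'qd': array([-0.00148144, -0.00016625, -0.00249709,  0.00106848, -0.00040985,
        0.00058959]), 'joint_efforts': array([-9.30326642e-04, -5.28657281e+01, -2.79343396e+01, -3.09653151e-04,
        5.16718181e-03,  5.56658591e-06]), 'tool_pos': array([244.26603359, 547.3718583 , 230.52876965]), 'tool_rot': array([ 2.08378269e-01,  9.78047948e-01, -7.98698455e-04, -2.66375267e-04]), 'force': array([ 0.18308766, -0.50217261,  0.44375814]), 'wrist_torque': array([ 0.02315224, -0.04805187, -0.05280486]), 'grasp_force': 0.0, 'gripper_width': 85.5510088683522}
```

View pics/top0.png

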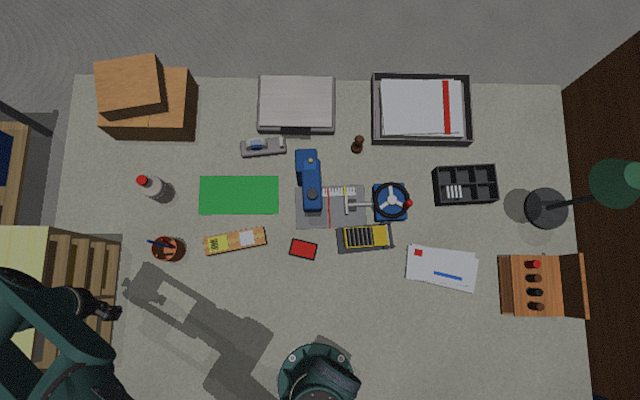

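View pics/side0.png

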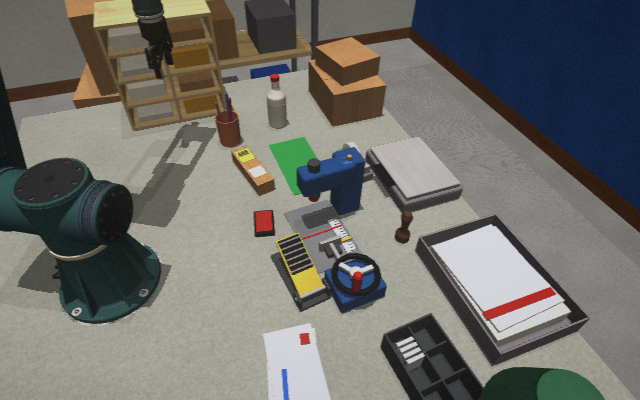

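The top view shows the press head around (312,205), the red mark line at (329,205), the stop at (349,203), the wheel at (391,201) with its red crank at (408,203). It also shows the pedal at (365,237), the carton at (235,240) with its label at right (248,237), and the mat at (238,195). The ink pad is at (303,249). The side view agrees: stamp (314,196), crank (357,283), pedal (300,268).

```bash
cat > m.py <<'E'
from h import *
def load(f): return dict(np.load(f"pics/{f}.npz"))
def pts(c,box,lo=(0,0,0),hi=(180,255,255),zr=(-50,400)):
    P=cloud(c); hsv=cv2.cvtColor(c["frame"],cv2.COLOR_RGB2HSV)
    m=cv2.inRange(hsv,lo,hi)>0
    b=np.zeros_like(m); x0,y0,x1,y1=box; b[y0:y1,x0:x1]=1
    m&=b&(P[...,2]>zr[0])&(P[...,2]<zr[1])
    return P[m]
def rect(Q):
    (c,s,a)=cv2.minAreaRect(Q[:,:2].astype(np.float32)); return np.round(c,1),np.round(s,1),round(a,2)
def rep(n,Q):
    if len(Q)<3: print(n,len(Q)); return
    print(n,len(Q),"rect",*rect(Q),"med",np.median(Q,0).round(1),"z5/95",np.percentile(Q[:,2],[5,95]).round(1))
E
python3 - <<'E'
from m import *
for f,B in (("top0",dict(mat=(190,165,290,225),carton=(195,215,275,262),press=(290,140,330,220),wheelbox=(365,175,420,230),crank=(400,190,420,215),pedal=(330,215,400,255),lane=(318,180,366,232),ink=(280,232,325,265))),
 ("side0",dict(mat=(260,130,330,195),carton=(225,140,280,200),press=(290,140,370,220),wheelbox=(320,250,392,315),crank=(345,265,370,300),pedal=(268,230,330,310),lane=(285,205,365,260),ink=(245,200,285,240)))):
    c=load(f); print(f)
    rep("mat",pts(c,B["mat"],(45,100,50),(75,255,255)))
    rep("desk",pts(c,(200,270,300,300) if f=="top0" else (180,250,240,300)))
    rep("cartonTop",pts(c,B["carton"],zr=(30,60)))
    rep("label",pts(c,B["carton"],(0,0,150),(180,60,255),zr=(30,60)))
    rep("sticker",pts(c,B["carton"],(24,150,120),(35,255,255),zr=(30,60)))
    rep("pressblue top",pts(c,B["press"],(100,100,30),(130,255,255),zr=(160,205)))
    rep("pressblue",pts(c,B["press"],(100,100,30),(130,255,255)))
    rep("gearbox",pts(c,B["wheelbox"],(100,100,30),(130,255,255),zr=(40,60)))
    rep("rim",pts(c,B["wheelbox"],(0,0,0),(180,255,70),zr=(63,85)))
    rep("crank",pts(c,B["crank"],(0,120,60),(8,255,255),zr=(80,150)))
    rep("cranktop",pts(c,B["crank"],(0,120,60),(8,255,255),zr=(128,145)))
    Q=pts(c,B["pedal"],(22,120,100),(35,255,255)); rep("pedalY",Q)
    rep("redline",pts(c,B["lane"],(0,120,80),(8,255,255),zr=(-10,20)))
    rep("redline2",pts(c,B["lane"],(172,120,80),(180,255,255),zr=(-10,20)))
    rep("pointer",pts(c,B["lane"],(22,120,100),(35,255,255),zr=(-10,60)))
    rep("stop",pts(c,B["lane"],(0,0,60),(180,60,255),zr=(20,50)))
    rep("ink",pts(c,B["ink"],zr=(10,30)))
c=load("top0"); f=c["frame"][130:280,180:430]; cv2.imwrite("pics/z.png",cv2.resize(f[...,::-1],None,fx=3.2,fy=3.2,interpolation=cv2.INTER_CUBIC))
E
```

```text
top0
mat 2983 rect [582.2 265.7] [129.1 258.3] 1.7 med [581.3 264.7   1.6] z5/95 [-2.8  6.2]
desk 2990 rect [292.  215.8] [ 90.7 315.2] 0.63 med [2.916e+02 2.152e+02 1.000e-01] z5/95 [-4.3  4.3]
cartonTop 1132 rect [425.9 262.5] [ 57.2 190.1] 12.19 med [424.7 262.1  44.3] z5/95 [39.3 48.7]
label 200 rect [435.5 224.5] [44.9 45. ] 12.06 med [436.7 224.6  44.6] z5/95 [40.  48.4]
sticker 0
pressblue top 1126 rect [591.4  33.6] [180.6  69.2] 4.49 med [603.8  31.5 189.4] z5/95 [184.2 193.3]
pressblue 1179 rect [591.4  33.6] [180.6  69.2] 4.49 med [605.   32.4 189.3] z5/95 [169.1 193.3]
gearbox 539 rect [ 557.1 -226.1] [119.3  96.5] 4.03 med [ 557.5 -223.    49.5] z5/95 [44.3 54.1]
rim 374 rect [ 534.3 -219.9] [109.5 161.9] 78.41 med [ 561.  -218.4   71.5] z5/95 [65.9 76.3]
crank 34 rect [ 537.9 -267. ] [16.7 14.9] 34.98 med [ 538.3 -266.9  131.5] z5/95 [122.5 135.6]
cranktop 24 rect [ 538.2 -268.6] [14.3 14.1] 52.64 med [ 538.5 -268.   132.6] z5/95 [129.2 135.7]
pedalY 390 rect [ 447.  -146.3] [ 72.6 137.4] 5.45 med [ 445.7 -183.5   46.9] z5/95 [31.7 85. ]
redline 52 rect [541.3 -32.7] [1
[... 1067 characters left out ...]
[ 554.  -238.1   71.4] z5/95 [66.  74.6]
crank 143 rect [ 535.7 -273. ] [17.  18.1] 71.78 med [ 533.9 -277.5  122. ] z5/95 [ 86.1 134. ]
cranktop 51 rect [ 535.9 -272.6] [16. 18.] 71.34 med [ 535.4 -272.8  132.3] z5/95 [128.5 134.4]
pedalY 697 rect [ 446.3 -117.4] [ 85.  207.5] 2.01 med [ 444.  -188.5   45.3] z5/95 [34.8 83.4]
redline 67 rect [545.8 -33.4] [118.2   8.3] 3.8 med [545.4 -34.    1.8] z5/95 [-1.5  4.8]
redline2 0
pointer 35 rect [ 522.3 -102. ] [126.9 147.1] 63.35 med [591.9 -85.6  11.8] z5/95 [-0.8 58.1]
stop 199 rect [ 546.4 -129.8] [97.4 61.8] 89.59 med [547.9 -93.9  28.3] z5/95 [21.7 35.3]
ink 465 rect [402.2  46.3] [86.9 54.2] 77.93 med [400.8  41.   17.1] z5/95 [12.5 20.3]
```

View pics/z.png

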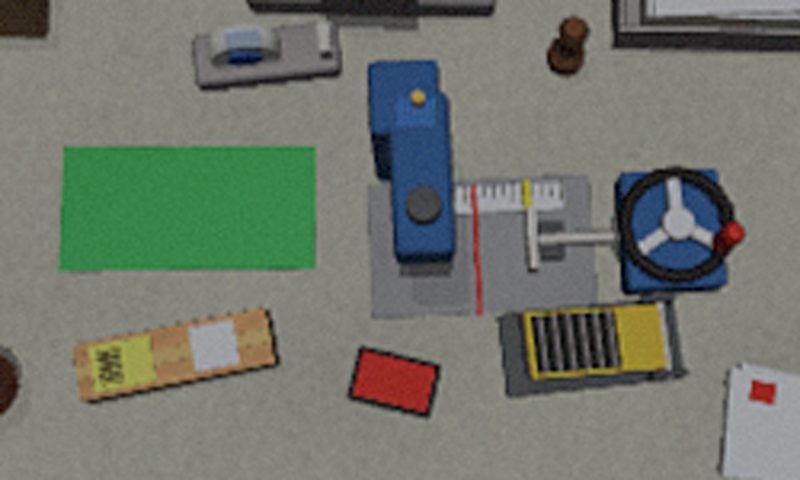

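The zoom shows the lane layout clearly: red line (477,250), yellow pointer (527,195), stop bar (531,240), wheel hub (678,222), crank (732,235), pedal ribs (575,340), and the carton with its label at the right end. I'll refine these in a press frame.

```bash
cat >> m.py <<'E'
YAW=np.radians(4.0); O=np.array([540.7,20.5])
Rp=np.array([[np.cos(YAW),np.sin(YAW)],[-np.sin(YAW),np.cos(YAW)]])
def tp(Q): 
    Q=np.array(Q,float).copy(); Q[...,:2]=(Q[...,:2]-O)@Rp.T; return Q
def sel(c,xr,yr,zr,lo=(0,0,0),hi=(180,255,255)):
    P=tp(cloud(c)); m=cv2.inRange(cv2.cvtColor(c["frame"],cv2.COLOR_RGB2HSV),lo,hi)>0
    for i,r in enumerate((xr,yr,zr)): m&=(P[...,i]>r[0])&(P[...,i]<r[1])
    return P[m]
def ext(n,Q):
    if len(Q)<3: print(n,len(Q)); return
    print(n,len(Q),"lo",np.percentile(Q,2,0).round(1),"hi",np.percentile(Q,98,0).round(1),"med",np.median(Q,0).round(1))
E
cat > a.py <<'E'
from m import *
for f in sys.argv[1:]:
    c=load(f); print(f)
    ext("stop",sel(c,(-45,36),(-130,-60),(25,45)))
    ext("pointer",sel(c,(30,80),(-140,-60),(-5,30),(22,100,80),(35,255,255)))
    Q=sel(c,(-80,80),(-75,-40),(-10,12),(0,110,60),(8,255,255)); ext("red",Q)
    if len(Q)>5: p=np.polyfit(Q[:,0],Q[:,1],1); print(" red y at 48:",np.polyval(p,48).round(1),"slope",p[0].round(4))
    ext("cyl",sel(c,(-40,40),(-40,40),(205,225)))
    ext("stampred",sel(c,(-50,30),(-40,40),(70,110),(0,100,40),(10,255,255)))
    ext("arm",sel(c,(-60,60),(-50,60),(180,200)))
    Q=sel(c,(-80,80),(-330,-180),(62,85),(0,0,0),(180,255,80))
    if len(Q)>5:
        hull=cv2.convexHull(Q[:,:2].astype(np.float32)); print(" rim",np.round(cv2.minEnclosingCircle(hull),1) if 0 else [np.round(x,1) for x in cv2.minEnclosingCircle(hull)])
    ext("gear",sel(c,(-80,80),(-320,-180),(44,56),(100,100,30),(130,255,255)))
    ext("crank",sel(c,(-80,80),(-330,-180),(95,140),(0,110,60),(8,255,255)))
    Q=sel(c,(-160,-50),(-260,-50),(20,110),(22,110,70),(35,255,255)); ext("pedal",Q)
    if len(Q)>5:
        A=np.c_[Q[:,:2],np.ones(len(Q))]; print(" plane",np.linalg.lstsq(A,Q[:,2],rcond=None)[0].round(3))
    Q=sel(c,(-160,-50),(-260,-40),(4,16)); ext("base",Q)
E
python3 a.py top0 side0
```

```text
top0
stop 72 lo [ -28.6 -124.9   26.1] hi [  29.7 -103.7   40.2] med [  -0.6 -109.5   34.2]
pointer 23 lo [  39.7 -111.3    2.2] hi [  65.5 -104.1   15.6] med [  51.5 -107.     9.5]
red 57 lo [-65.2 -55.3  -3.2] hi [ 60.1 -51.    6.7] med [ -2.2 -53.1   2.4]
 red y at 48: -53.2 slope -0.0028
cyl 104 lo [-13.4 -12.9 209.4] hi [ 14.4  15.  219.3] med [  0.    1.1 214.2]
stampred 0
arm 561 lo [-37.  -26.2 182.3] hi [ 58.2  27.6 194.1] med [ 16.2   1.4 189.1]
 rim [array([  -1. , -249.2]), np.float64(58.9)]
gear 509 lo [ -59.3 -293.3   44.8] hi [  56.6 -200.8   54.8] med [  -1.6 -242.8   49.6]
crank 35 lo [ -31.2 -294.8  117.6] hi [ -15.4 -278.5  136.3] med [ -22.4 -286.7  131.6]
pedal 394 lo [-141.6 -227.4   34. ] hi [-76.8 -92.3  88.1] med [-109.1 -195.4   48.1]
 plane [-4.50000e-02  3.74000e-01  1.16109e+02]
base 529 lo [-154.1 -250.6    4.2] hi [-54.3 -63.2  14.6] med [-124.1 -119.5    9.1]
side0
stop 113 lo [ -30.7 -123.1   25.2] hi [  28.  -104.6   36.8] med [  -1.9 -112.6   32.5]
pointer 25 lo [  34.8 -113.4    4.9] hi [  66.3 -103.9   15.2] med [  50.1 -110.    12. ]
red 74 lo [-54.8 -58.9  -2.4] hi [ 58.7 -50.6   5.4] med [ -2.8 -54.9   1.9]
 red y at 48: -54.9 slope 0.0012
cyl 114 lo [-15.2 -15.2 205.7] hi [ 12.8  13.3 216.8] med [ -2.3  -3.4 213.7]
stampred 17 lo [-12.9 -15.7  83.7] hi [ 6.7 -3.7 97.9] med [ -3.9 -10.2  89.7]
arm 554 lo [-38.8 -27.9 181.2] hi [ 58.3  23.4 198.4] med [  8.3 -10.9 188.8]
 rim [array([  -2.8, -250.5]), np.float64(58.8)]
gear 800 lo [ -60.5 -299.4   45.2] hi [  51.6 -205.2   52.8] med [ -18.9 -258.6   49.7]
crank 122 lo [ -34.4 -300.6   96.3] hi [ -18.1 -285.3  134.4] med [ -27.6 -296.1  125.4]
pedal 712 lo [-142.7 -230.8   34.2] hi [-78.3 -95.8  86.2] med [-111.4 -201.2   45.8]
 plane [-3.30000e-02  3.77000e-01  1.18235e+02]
base 705 lo [-154.9 -253.5    4.5] hi [-61.7 -81.   13.3] med [-136.5 -196.8    9.5]
```

Both views agree to within about 2 mm: the press frame is consistent, the crank radius comes out at 46 mm and the pedal slope matches tan 0.36. The stop needs about 50 mm, or 4.2 rad. First I'll align the tool with the press axes.

Request:
play_rows(
  deltas="1 0 0 0 0.12;1 0 0 0 0.12;1 0 0 0 0.12;1 0 0 0 0.12;1 0 0 0 0.12;1 0 0 0 0.12;1 0 0 0 0.12;1 0 0 0 0.12;1 0 0 0 0.12;1 0 0 0 0",
)

```text
t: 0.93
tool_pos: [244.3, 547.5, 230.8]
tool_rot: [0.683, 0.73, -0.001, 0.0]
force: [0.4, 1.0, -0.2]
gripper_width: 85.5
grasp_force: 0.0
```

```bash
cat > p.py <<'E'
from m import *
o=manip.get_obs(); p=o["tool_pos"]; M=R(o["tool_rot"]); q=tp(p)
print("t",round(o["t"],2),"press",q.round(1),"theta-target deg",round(np.degrees(np.arctan2(M[1,0],M[0,0]))-90-np.degrees(YAW),2),"zaxis",M[:,2].round(3),"F",o["force"].round(1),"w",round(o["gripper_width"],1))
for a in sys.argv[1:]:
    t=np.array([float(x) for x in a.split(",")]); w=np.r_[Rp.T@t[:2]+O,t[2]]
    print(a,"tool delta m",(M.T@(w-p)/1000).round(4))
E
python3 p.py -25,-290,200 -25,-290,90
```

```text
t 0.93 press [-258.9  546.4  230.8] theta-target deg -0.18 zaxis [-0.001 -0.001 -1.   ] F [ 0.4  1.  -0.2] w 85.5
-25,-290,200 tool delta m [-0.8357  0.2365  0.0314]
-25,-290,90 tool delta m [-0.8356  0.2366  0.1414]
```

Request:
play_rows(
  deltas="1 -0.03 0.005 0 0;1 -0.03 0.005 0 0;1 -0.03 0.005 0 0;1 -0.03 0.005 0 0;1 -0.03 0.005 0 0;1 -0.03 0.005 0 0;1 -0.03 0.005 0 0;1 -0.03 0.005 0 0;1 -0.03 0.005 0 0;1 -0.03 0.005 0 0;1 -0.03 0.005 0 0;1 -0.03 0.005 0 0;1 -0.03 0.005 0 0;1 -0.03 0.005 0 0;1 -0.03 0.005 0 0;1 -0.03 0.005 0 0;1 -0.03 0.005 0 0;1 -0.03 0.005 0 0;1 -0.03 0.005 0 0;1 -0.03 0.005 0 0",
)

```text
t: 2.6
tool_pos: [386.7, -45.0, 231.3]
tool_rot: [0.68, 0.733, 0.0, 0.0]
force: [1.1, 0.5, -0.0]
gripper_width: 85.6
grasp_force: 0.0
```

Request:
play_rows(
  deltas="1 -0.0295 0.017 0 0;1 -0.0295 0.017 0 0;1 -0.0295 0.017 0 0;1 -0.0295 0.017 0 0;1 -0.0295 0.017 0 0;1 -0.0295 0.017 0 0;1 -0.0295 0.017 0 0;1 -0.0295 0.017 0 0;1 0 0 0.02 0;1 0 0 0.02 0;1 0 0 0 0;1 0 0 0 0",
)

```text
t: 3.6
tool_pos: [538.0, -268.6, 190.1]
tool_rot: [0.681, 0.733, -0.0, -0.002]
force: [0.0, 0.4, 0.8]
gripper_width: 85.7
grasp_force: 0.0
```

```bash
python3 p.py -25,-290,90; python3 - <<'E'
from h import *
snap("top","top1"); snap("side","side1")
E
python3 a.py top1 side1 | grep -E "top|side|crank|rim"
```

```text
t 3.6 press [ -22.8 -288.2  190.1] theta-target deg 0.2 zaxis [-0.003  0.002 -1.   ] F [0.  0.4 0.8] w 85.7
-25,-290,90 tool delta m [-0.002  -0.0019  0.1001]
top1
stop 75 lo [ -28.7 -127.8   25.3] hi [  30.6 -103.8   39. ] med [   0.5 -109.6   33.2]
 rim [array([  -0.5, -247.8]), np.float64(57.4)]
crank 0
side1
stop 44 lo [ -32.1 -115.6   25.2] hi [  -8.7 -104.8   36.3] med [ -21.3 -112.5   32.6]
 rim [array([  -1.7, -250.7]), np.float64(59.0)]
crank 122 lo [ -34.2 -300.4   97.9] hi [ -17.8 -285.9  135.1] med [ -27.2 -295.5  124.5]
```

Request:
play_rows(
  deltas="1 -0.001 -0.001 0.02 0;1 -0.001 -0.001 0.02 0;1 0 0 0.02 0;1 0 0 0.02 0;1 0 0 0.015 0;1 0 0 0.005 0;-1 0 0 0 0;-1 0 0 0 0;-1 0 0 0 0;-1 0 0 0 0;-1 0 0 0 0;-1 0 0 0 0;-1 0 0 0 0;-1 0 0 0 0",
)

```text
t: 4.87
tool_pos: [538.2, -271.7, 92.6]
tool_rot: [0.682, 0.732, 0.0, 0.001]
force: [-0.5, 1.0, 6.3]
gripper_width: 20.0
grasp_force: 58.4
```

```bash
python3 p.py; python3 - <<'E'
from math import *
import numpy as np
a0=atan2(-40,-22.8); r=46.0
n=20; prev=(r*cos(a0),r*sin(a0)); s=[]
for i in range(1,n+1):
    a=a0-i*0.2; p=(r*cos(a),r*sin(a)); s.append(f"-1 {(p[1]-prev[1])/1000:.4f} {(p[0]-prev[0])/1000:.4f} 0 0"); prev=(prev[0]+round(p[0]-prev[0],1),prev[1]+round(p[1]-prev[1],1))
print(";".join(s))
E
```

```text
t 4.87 press [ -22.8 -291.3   92.6] theta-target deg 0.07 zaxis [ 0.002 -0.001 -1.   ] F [-0.5  1.   6.3] w 20.0
-1 0.0053 -0.0075 0 0;-1 0.0067 -0.0063 0 0;-1 0.0078 -0.0048 0 0;-1 0.0087 -0.0032 0 0;-1 0.0090 -0.0014 0 0;-1 0.0092 0.0005 0 0;-1 0.0089 0.0022 0 0;-1 0.0083 0.0040 0 0;-1 0.0073 0.0055 0 0;-1 0.0061 0.0069 0 0;-1 0.0046 0.0080 0 0;-1 0.0029 0.0087 0 0;-1 0.0012 0.0091 0 0;-1 -0.0008 0.0092 0 0;-1 -0.0025 0.0088 0 0;-1 -0.0042 0.0082 0 0;-1 -0.0057 0.0071 0 0;-1 -0.0071 0.0059 0 0;-1 -0.0081 0.0043 0 0;-1 -0.0088 0.0027 0 0
```

Request:
play_rows(
  deltas="-1 0.0053 -0.0075 0 0;-1 0.0067 -0.0063 0 0;-1 0.0078 -0.0048 0 0;-1 0.0087 -0.0032 0 0;-1 0.009 -0.0014 0 0;-1 0.0092 0.0005 0 0;-1 0.0089 0.0022 0 0;-1 0.0083 0.004 0 0;-1 0.0073 0.0055 0 0;-1 0.0061 0.0069 0 0;-1 0 0 0 0",
)

```text
t: 5.78
tool_pos: [529.2, -194.5, 92.6]
tool_rot: [0.681, 0.732, 0.0, 0.002]
force: [3.0, -0.3, 7.6]
gripper_width: 20.1
grasp_force: 60.2
```

```bash
python3 p.py; python3 - <<'E'
from h import *
snap("top","top2"); snap("side","side2")
E
python3 a.py top2 side2 | grep -E "top|side|crank|stop|pointer|red"
```

```text
t 5.78 press [ -26.5 -213.7   92.6] theta-target deg 0.13 zaxis [ 0.003 -0.002 -1.   ] F [ 3.  -0.3  7.6] w 20.1
top2
stop 85 lo [ -29.7 -126.3   25.3] hi [ 29.2 -80.1  38.5] med [  1.  -86.3  31.7]
pointer 17 lo [ 39.6 -85.    1.2] hi [ 64.4 -80.4  13.7] med [ 50.3 -81.6  10.5]
red 47 lo [-46.1 -55.2  -3.6] hi [ 60.9 -50.9   8.7] med [  3.2 -52.9   2. ]
 red y at 48: -53.1 slope -0.0028
stampred 0
crank 0
side2
stop 27 lo [-30.1 -90.5  28.6] hi [-11.4 -80.   36.9] med [-21.5 -85.7  33.1]
pointer 0
red 38 lo [-56.7 -58.   -1.4] hi [  5.8 -51.4   3.9] med [-29.7 -54.9   1.5]
 red y at 48: -52.8 slope 0.0245
stampred 18 lo [-12.7 -16.2  84.9] hi [ 6.7 -3.8 98.8] med [ -3.5 -11.3  89.4]
crank 81 lo [ -34.6 -223.4   96. ] hi [ -17.5 -210.   135.3] med [ -27.  -220.2  123.8]
```

Request:
play_rows(
  deltas="-1 0.0046 0.008 0 0;-1 0.0029 0.0087 0 0;-1 0.0012 0.0091 0 0;-1 -0.0008 0.0092 0 0;-1 -0.0025 0.0088 0 0;-1 -0.0042 0.0082 0 0;-1 -0.0057 0.0071 0 0;-1 -0.0071 0.0059 0 0;-1 -0.0081 0.0043 0 0;-1 -0.0088 0.0027 0 0;-1 -0.0092 0.0009 0 0;-1 0 0 0 0;-1 0 0 0 0",
)

```text
t: 6.97
tool_pos: [604.1, -227.5, 92.6]
tool_rot: [0.682, 0.732, 0.0, 0.002]
force: [3.5, -2.3, 6.0]
gripper_width: 20.0
grasp_force: 60.1
```

```bash
python3 p.py; python3 - <<'E'
from h import *
snap("top","top3"); snap("side","side3")
for n,b in(("top3",(310,170,370,225)),("side3",(285,200,385,290))):
    im=cv2.imread(f"pics/{n}.png")[b[1]:b[3],b[0]:b[2]]; cv2.imwrite(f"pics/{n}c.png",cv2.resize(im,None,fx=6,fy=6,interpolation=cv2.INTER_CUBIC))
a,b=cv2.imread("pics/top3c.png"),cv2.imread("pics/side3c.png")
h=max(a.shape[0],b.shape[0]); f=lambda i:cv2.copyMakeBorder(i,0,h-i.shape[0],0,0,cv2.BORDER_CONSTANT)
o=np.hstack([f(a),f(b)]); cv2.imwrite("pics/c3.png",cv2.resize(o,(800,int(o.shape[0]*800/o.shape[1]))))
E
python3 a.py top3 side3 | grep -E "top|side|crank|stop|pointer|red"
```

```text
t 6.97 press [  46.  -251.8   92.6] theta-target deg 0.05 zaxis [ 0.003 -0.001 -1.   ] F [ 3.5 -2.3  6. ] w 20.0
top3
stop 0
pointer 0
red 0
stampred 0
crank 0
side3
stop 103 lo [ -30.4 -125.8   25.1] hi [ 28.4 -60.2  36.1] med [ -1.3 -64.4  28.5]
pointer 11 lo [ 34.6 -64.4   9.1] hi [ 61.8 -60.3  13.8] med [ 48.6 -61.7  13.1]
red 20 lo [-57.2 -59.1  -0.8] hi [-30.9 -51.    7.8] med [-43.2 -55.5   1.4]
 red y at 48: -56.1 slope -0.0106
stampred 17 lo [-13.1 -14.9  85.3] hi [ 5.5 -4.1 96.9] med [ -4.5 -11.5  88.8]
crank 64 lo [  38.3 -261.2   96.6] hi [  55.1 -252.9  134.4] med [  44.7 -259.2  120.4]
```

View pics/c3.png

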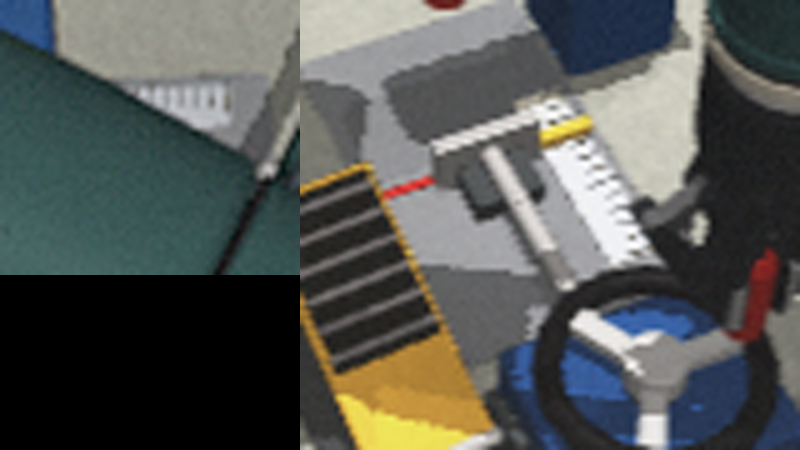

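The side crop shows the yellow pointer (565,130) sitting about where the red mark was, with the red line running into the stop's face edge at (432,182). I'll quantify this with a wider window.

```bash
cat > s.py <<'E'
from m import *
for f in sys.argv[1:]:
    c=load(f); print(f)
    ext("stop",sel(c,(-27,27),(-130,-38),(25,45)))
    Q=sel(c,(-27,27),(-130,-38),(25,45)); print(np.sort(Q[:,1])[-12:].round(1))
    Q=sel(c,(35,70),(-130,-38),(-5,30),(20,100,80),(35,255,255)); ext("pointer",Q); print(np.sort(Q[:,1])[-6:].round(1))
E
python3 s.py side0 side2 side3
```

```text
side0
stop 98 lo [ -26.  -123.8   25.6] hi [  24.6 -104.5   36.8] med [  -1.  -112.6   32.8]
[-106.9 -106.8 -106.1 -105.9 -105.6 -105.4 -105.3 -105.  -104.9 -104.5
 -104.4 -103.8]
pointer 29 lo [  35.6 -113.6    1.3] hi [  67.6 -103.9   15.2] med [  51.9 -110.    11.7]
[-106.7 -106.3 -105.9 -105.9 -103.9 -103.8]
side2
stop 22 lo [-26.  -90.4  28.5] hi [-11.2 -80.   37.1] med [-19.8 -86.4  33.1]
[-87.  -85.7 -85.  -84.5 -83.6 -83.  -82.8 -82.6 -82.6 -81.7 -80.  -80. ]
pointer 0
[]
side3
stop 125 lo [ -24.8 -125.    25.1] hi [ 25.5 -55.3  35.9] med [ -1.1 -63.5  30.7]
[-56.6 -56.6 -56.4 -56.2 -55.9 -55.8 -55.7 -55.4 -55.4 -55.2 -54.4 -54.1]
pointer 30 lo [ 35.9 -64.4   2.8] hi [ 65.  -50.7  14.3] med [ 48.5 -59.8  11.4]
[-56.5 -56.3 -55.9 -55.2 -52.1 -48.7]
```

Request:
play_rows(
  deltas="1 0 0 0 0;1 0 0 0 0;1 0 0 0 0;1 0 0 0 0;1 0 0 -0.02 0;1 0 0 -0.03 0;1 0 0 -0.03 0;1 0 0 -0.03 0;1 0 0 -0.03 0;1 0 -0.03 0 0;1 0 -0.03 0 0;1 0 -0.03 0 0;1 0.01 -0.03 0 0;1 0.02 -0.03 0 0;1 0.03 -0.02 0 0;1 0.03 -0.01 0 0;1 0.03 0 0 0;1 0.03 0 0 0;1 0.03 0 0 0;1 0.03 0 0 0",
)

```text
t: 8.73
tool_pos: [407.6, -28.9, 231.1]
tool_rot: [0.682, 0.732, -0.0, -0.0]
force: [0.2, 0.6, -0.7]
gripper_width: 85.3
grasp_force: 0.0
```

Request:
play_rows(
  deltas="1 0.035 0 0 0;1 0.035 0 0 0;1 0.035 0 0 0;1 0.035 0 0 0;1 0.035 0 0 0;1 0.035 0 0 0;1 0.035 0 0 0;1 0.035 0 0 0;1 0.035 0 0 0;1 0.03 0 0 0;1 0 0 0 -0.12;1 0 0 0 -0.023;1 0 0 0 0",
)

```text
t: 9.82
tool_pos: [383.5, 313.4, 230.8]
tool_rot: [0.627, 0.779, -0.001, -0.0]
force: [0.8, -0.9, 0.1]
gripper_width: 85.3
grasp_force: 0.0
```

```bash
python3 - <<'E'
from h import *
snap("top","top4"); snap("side","side4")
E
python3 s.py top4 side4; python3 a.py top4 side4 | grep -E "top|side|red|rim"; python3 - <<'E'
from m import *
from scipy.optimize import least_squares
o=manip.get_obs(); p=o["tool_pos"]; M=R(o["tool_rot"]); print(o["t"],p,"theta",np.degrees(np.arctan2(M[1,0],M[0,0])))
for f in("top0","side0","top4","side4"):
    c=load(f); P=cloud(c); hsv=cv2.cvtColor(c["frame"],cv2.COLOR_RGB2HSV)
    m=(P[...,2]>38)&(P[...,2]<50)&(abs(P[...,0]-425)<60)&(abs(P[...,1]-262)<115)
    if m.sum()>20: rep("carton "+f,P[m])
    m&=(hsv[...,1]<60)&(hsv[...,2]>130); 
    if m.sum()>20: rep("label "+f,P[m])
w=np.array([410.9,322.6,90]); print((M.T@(w-p)/1000).round(4))
E
```

```text
top4
stop 85 lo [ -24.9 -128.1   25. ] hi [ 26.3 -53.4  39.1] med [  0.3 -60.7  31.3]
[-54.9 -54.8 -54.7 -54.4 -54.1 -54.1 -53.9 -53.7 -53.5 -53.4 -53.3 -53.2]
pointer 19 lo [ 41.8 -61.4   9.3] hi [ 64.4 -53.7  17.6] med [ 53.9 -57.3  12.8]
[-54.8 -54.6 -54.2 -54.1 -53.9 -53.6]
side4
stop 118 lo [ -24.5 -123.    25.1] hi [ 25.  -54.3  36.5] med [ -1.6 -63.6  31.4]
[-57.3 -57.1 -56.6 -56.6 -56.3 -56.1 -56.  -54.6 -54.5 -54.2 -53.6 -53.3]
pointer 32 lo [ 36.9 -63.3   0.5] hi [ 65.7 -51.1  14.7] med [ 48.7 -60.   10.4]
[-55.9 -55.2 -54.5 -53.8 -53.7 -46.9]
top4
stop 48 lo [ -26.9 -128.2   25. ] hi [ 26.8 -60.2  38.5] med [  0.5 -73.4  28.3]
red 29 lo [-66.7 -54.8  -3. ] hi [ 55.4 -50.9   6.4] med [-36.6 -52.2   2.9]
 red y at 48: -51.9 slope 0.0069
stampred 0
 rim [array([-2.000e-01, -2.478e+02]), np.float64(58.7)]
side4
stop 96 lo [ -28.  -123.6   25.1] hi [ 28.5 -60.5  36.4] med [ -1.5 -64.3  28.7]
red 20 lo [-57.  -59.   -0.1] hi [-31.1 -51.7   5.7] med [-43.8 -55.7   1.6]
 red y at 48: -55.2 slope 0.0006
stampred 17 lo [-13.2 -14.5  85.1] hi [ 5.8 -4.5 96.3] med [ -4.9 -11.3  90.1]

[... 217 characters left out ...]
3]
label top0 202 rect [435.6 224.5] [44.9 45. ] 11.52 med [436.7 224.6  44.6] z5/95 [40.1 48.1]
carton side0 772 rect [423.3 261.4] [ 57.5 194.2] 12.72 med [423.4 252.9  43.6] z5/95 [40.1 46.4]
label side0 141 rect [419.6 275.4] [ 45.9 154.2] 14.66 med [432.7 222.3  44.1] z5/95 [41.8 46.6]
carton top4 1084 rect [425.6 262.5] [ 56.8 190. ] 12.32 med [424.9 263.3  44.5] z5/95 [40.4 48.3]
label top4 193 rect [435.7 223.6] [45.3 43.6] 10.76 med [436.9 223.6  44.8] z5/95 [41.1 48.6]
carton side4 765 rect [423.3 261. ] [ 57.6 195.4] 12.1 med [423.6 252.2  43.6] z5/95 [40.4 46.4]
label side4 140 rect [416.1 276.9] [ 44.1 158.9] 17.95 med [433.2 222.2  44. ] z5/95 [41.3 46.9]
[0.004  0.0286 0.141 ]
```

Request:
play_rows(
  deltas="1 0.004 0.0285 0 0;1 0 0 0.03 0;1 0 0 0.03 0;1 0 0 0.03 0;1 0 0 0.03 0;1 0 0 0.03 0;1 0 0 0.03 0;1 0 0 0.025 0;1 0 0 0.015 0;1 0 0 0 0;-1 0 0 0 0;-1 0 0 0 0;-1 0 0 0 0;-1 0 0 0 0;-1 0 0 0 0;-1 0 0 0 0",
)

```text
t: 11.25
tool_pos: [412.5, 324.1, 12.9]
tool_rot: [0.628, 0.778, 0.001, 0.001]
force: [-0.0, -3.2, 8.1]
gripper_width: 54.8
grasp_force: 64.8
```

```bash
python3 p.py
```

```text
t 11.25 press [-106.7  311.8   12.9] theta-target deg 8.24 zaxis [ 0.003  0.001 -1.   ] F [-0.  -3.2  8.1] w 54.8
```

Request:
play_rows(
  deltas="-1 0 0 -0.006 0;-1 0 0 0 0.075;-1 0 0 0 0.069;-1 0 0.01 0 0;-1 -0.005 0.02 0 0;-1 -0.01 0.02 0 0;-1 -0.01 0.02 0 0;-1 -0.01 0.02 0 0;-1 -0.015 0.0177 0 0;-1 -0.02 0 0 0;-1 -0.02 0 0 0;-1 -0.02 0 0 0;-1 -0.01 0 0 0;-1 0 0 0 0;-1 0 0 0 0",
)

```text
t: 12.5
tool_pos: [527.6, 211.5, 17.5]
tool_rot: [0.682, 0.731, 0.0, -0.0]
force: [-0.0, 0.4, -3.7]
gripper_width: 55.2
grasp_force: 64.6
```

```bash
python3 - <<'E'
from h import *
snap("top","top5"); snap("side","side5")
E
cat > c.py <<'E'
from m import *
for f in sys.argv[1:]:
    c=load(f); Q=sel(c,(-60,60),(-60,300),(32,56),(10,40,40),(22,255,255)); ext("cardboard "+f,Q)
    Q=sel(c,(-60,60),(-60,300),(32,60),(0,0,150),(180,50,255)); ext("label "+f,Q)
    if len(Q)>20: print(rect(Q))
E
python3 p.py 1,104,8;python3 c.py top5 side5
```

```text
t 12.6 press [  0.2 192.3  17.5] theta-target deg 0.05 zaxis [ 0.001  0.    -1.   ] F [-0.9 -0.2 -3.7] w 54.7
1,104,8 tool delta m [-0.0883  0.0007  0.0094]
cardboard top5 470 lo [-28.   35.9  41.7] hi [ 26.9 150.2  52.9] med [ -2.3 106.7  48. ]
label top5 214 lo [-21.  -58.4  33.1] hi [ 22.9 109.1  54.4] med [ 0.8 86.6 48.3]
(array([-1.2, 25.5]), array([ 55.7, 169.9]), 2.36)
cardboard side5 468 lo [-30.3  32.8  33.6] hi [ 23.3 217.1  51.6] med [-14.6 132.7  47.6]
label side5 73 lo [-25.4 -59.7  32.2] hi [ 18.2 107.2  51. ] med [-14.   80.4  47.8]
(array([ 1. , 23.5]), array([168.9,  53.2]), 87.55)
```

Request:
play_rows(
  deltas="-1 0 0.0005 0.0045 0;-1 -0.015 0 0 0;-1 -0.02 0 0 0;-1 -0.02 0 0 0;-1 -0.015 0 0 0;-1 -0.008 0 0 0;-1 -0.003 0 0 0;-1 -0.002 0 0 0;-1 -0.002 0 0 0;-1 -0.001 0 0 0;-1 0 0 0 0",
)

```text
t: 13.52
tool_pos: [533.9, 126.4, 13.0]
tool_rot: [0.682, 0.732, 0.0, 0.0]
force: [-0.2, 2.2, 1.7]
gripper_width: 55.0
grasp_force: 65.1
```

```bash
python3 p.py 1,104,8;  python3 - <<'E'
from h import *
snap("top","top6"); snap("side","side6")
E
python3 c.py top6 side6; python3 s.py side6
```

```text
t 13.52 press [  0.6 106.1  13. ] theta-target deg 0.05 zaxis [ 0.001  0.    -1.   ] F [-0.2  2.2  1.7] w 55.0
1,104,8 tool delta m [-0.0021  0.0003  0.005 ]
cardboard top6 283 lo [-27.7 -49.9  35.6] hi [26.9 54.1 49.8] med [-5.8 21.5 44.1]
label top6 25 lo [-23.1 -59.9  32.1] hi [ 29.2 -54.8  40.8] med [  7.2 -57.9  34.2]
(array([  1.8, -57.5]), array([57.1,  4.9]), 1.53)
cardboard side6 536 lo [-29.5 -53.   33.2] hi [ 25.3 116.4  46.8] med [-12.9 -12.2  43.3]
label side6 24 lo [-28.7 -59.6  32.1] hi [ 24.6 -13.2  39.8] med [ -4.6 -56.9  33.6]
(array([ 13.2, -29.6]), array([91.6, 47.7]), 62.62)
side6
stop 241 lo [ -25.5 -121.3   25.3] hi [ 25.5 -39.5  44.7] med [ -1.2 -54.2  34.2]
[-41.4 -40.8 -40.5 -40.5 -40.2 -39.7 -39.6 -38.9 -38.6 -38.3 -38.1 -38. ]
pointer 32 lo [ 35.7 -63.6   1.1] hi [ 65.1 -51.8  14.8] med [ 48.  -59.8  10.8]
[-56.2 -56.1 -55.8 -54.8 -54.3 -47.7]
```

Request:
play_rows(
  deltas="-1 -0.001 0 0 0;-1 -0.001 0 0 0;-1 -0.001 0 0 0;-1 0 0 0 0",
)

```text
t: 13.95
tool_pos: [534.4, 124.5, 12.9]
tool_rot: [0.683, 0.731, 0.001, -0.0]
force: [0.4, 11.1, 1.2]
gripper_width: 55.0
grasp_force: 65.0
```

Request:
play_rows(
  deltas="1 0 0 0 0;1 0 0 0 0;1 0 0 0 0;1 0 0 0 0;1 0 0 0 0;1 0 0 -0.02 0;1 0 0 -0.03 0;1 0 0 -0.03 0;1 0 0 -0.03 0;0 0 -0.03 0 0;-1 0 -0.03 0 0;-1 0 -0.03 0 0;-1 -0.01 -0.023 0 0;-1 -0.03 0 0 0;-1 -0.03 0 0 0;-1 -0.03 0 0 0;-1 -0.03 0 0 0;-1 -0.03 0 0 0;-1 -0.03 0 0 0;-1 0 0 0 0",
)

```text
t: 15.62
tool_pos: [436.0, -79.4, 123.3]
tool_rot: [0.683, 0.73, -0.0, 0.002]
force: [1.2, 0.3, 1.5]
gripper_width: 0.1
grasp_force: 0.0
```

```bash
python3 p.py -112,-121,84;  python3 - <<'E'
from h import *
snap("top","top7"); snap("side","side7")
for f in("top7","side7"):pass
E
python3 c.py top7 side7; python3 s.py top7 side7; python3 - <<'E'
from m import *
for f in("top0","side0"):
    c=load(f); Q=sel(c,(-160,-60),(-130,-112),(60,100)); ext("pad "+f,Q); ext("padY",sel(c,(-160,-60),(-130,-112),(60,100),(22,110,70),(35,255,255)))
import cv2
im=cv2.imread("pics/side7.png")[140:300,220:400]; cv2.imwrite("pics/s7c.png",cv2.resize(im,None,fx=3.5,fy=3.5,interpolation=cv2.INTER_CUBIC))
E
```

```text
t 15.62 press [-111.4  -92.4  123.3] theta-target deg -0.17 zaxis [ 0.002 -0.003 -1.   ] F [1.2 0.3 1.5] w 0.1
-112,-121,84 tool delta m [-0.0285 -0.0006  0.0394]
cardboard top7 446 lo [-27.4 -50.6  38.7] hi [ 27.6 134.2  49.1] med [-4.7 45.  43.8]
label top7 7 lo [  5.4 -58.3  32.5] hi [ 26.1 -53.6  44.3] med [ 17.  -57.6  35.8]
cardboard side7 349 lo [-29.4 -55.8  32.9] hi [25.8 26.6 46.9] med [ -5.2 -33.9  43.2]
label side7 27 lo [-20.  -59.7  32.2] hi [27.  23.3 47.5] med [  3.  -56.2  35. ]
(array([  3.7, -18. ]), array([83.6, 49.1]), 89.22)
top7
stop 69 lo [-24.8 -61.3  30.8] hi [ 26.2 -38.4  44.8] med [  8.6 -47.3  41.9]
[-40.9 -40.7 -40.5 -40.5 -39.9 -39.6 -39.5 -38.8 -38.7 -38.6 -38.3 -38. ]
pointer 19 lo [ 42.6 -61.7   7. ] hi [ 65.2 -54.1  15.9] med [ 54.5 -57.6  11.2]
[-55.1 -54.8 -54.5 -54.2 -54.1 -54.1]
side7
stop 231 lo [ -25.6 -122.4   25.2] hi [ 24.9 -38.6  44.6] med [ -1.5 -56.2  34.3]
[-41.  -40.6 -39.5 -39.4 -39.1 -38.7 -38.7 -38.6 -38.5 -38.3 -38.2 -38.1]
pointer 29 lo [ 37.  -64.1   2.4] hi [ 65.8 -51.7  14.1] med [ 51.  -59.1  10.7]
[-55.  -54.6 -54.3 -54.  -53.7 -49.1]
pad top0 119 lo [-142.  -129.7   71.9] hi [ -81.  -112.8   86.2] med [-111.6 -120.8   78.9]
padY 15 lo [-142.2 -129.    71.2] hi [ -80.  -112.9   83.1] med [-139.2 -120.8   79.4]
pad side0 200 lo [-144.4 -129.5   72.1] hi [ -82.5 -112.3   84.2] med [-115.3 -121.3   78.7]
padY 26 lo [-144.3 -127.6   71.4] hi [ -81.3 -112.1   82.4] med [-141.2 -120.2   77.2]
```

View pics/s7c.png

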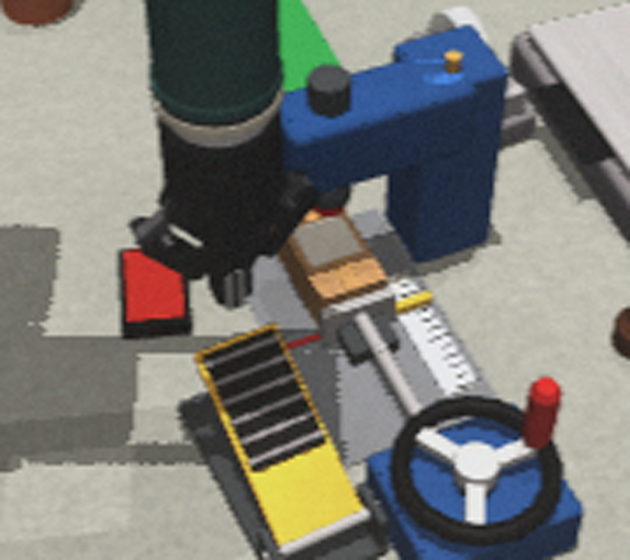

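The crop shows the carton nose flat against the stop (355,300), the label under the stamp (330,240) and the pointer on its mark. The gripper is shut beside the pedal. Now I'll press the pedal.

Request:
play_rows(
  deltas="-1 -0.0145 0 0 0;-1 -0.0145 0 0 0;-1 0 0 0.02 0;-1 0 0 0.02 0;-1 0 0 0.01 0;-1 0.001 0 0.01 0;-1 0.001 0 0.01 0;-1 0.001 0 0.008 0;-1 0.001 0 0.003 0;-1 0 0 0 0",
)

```text
t: 16.55
tool_pos: [435.5, -97.9, 42.0]
tool_rot: [0.681, 0.732, -0.0, -0.001]
force: [-2.6, 0.1, 10.9]
gripper_width: -0.0
grasp_force: 5.5
```

```bash
python3 p.py
```

```text
t 16.55 press [-113.2 -110.8   42. ] theta-target deg 0.11 zaxis [-0.001  0.    -1.   ] F [-2.6  0.1 10.9] w -0.0
```

Request:
play_rows(
  deltas="-1 0 0 0.002 0;-1 0 0 0.002 0;-1 0 0 0 0;-1 0 0 0 0",
)

```text
t: 16.88
tool_pos: [435.6, -97.9, 40.7]
tool_rot: [0.681, 0.732, 0.0, -0.0]
force: [-8.4, 3.9, 47.5]
gripper_width: -0.2
grasp_force: 23.8
```

```bash
python3 - <<'E'
from m import *
snap("side","side8"); c=load("side8"); ext("stampred",sel(c,(-50,30),(-40,40),(42,110),(0,100,40),(8,255,255)))
Q=sel(c,(-160,-50),(-260,-50),(20,110),(22,110,70),(35,255,255)); A=np.c_[Q[:,:2],np.ones(len(Q))]; print(" plane",np.linalg.lstsq(A,Q[:,2],rcond=None)[0].round(3))
E
python3 p.py
```

```text
stampred 7 lo [ -9.7 -14.   44.5] hi [ 7.1 -9.5 47. ] med [ -2.2 -11.6  46.2]
 plane [-6.0000e-03  4.2000e-02  4.2584e+01]
t 16.93 press [-113.1 -110.7   40.7] theta-target deg 0.1 zaxis [ 0.  0. -1.] F [-8.1  4.2 46.9] w -0.0
```

Request:
play_rows(
  deltas="-1 0 0 -0.004 0;-1 0 0 -0.01 0;-1 0 0 -0.01 0;-1 0 0 -0.015 0;-1 0 0 -0.02 0;-1 0 0 -0.02 0;-1 0 0 0 0;-1 0 0 0 0",
)

```text
t: 17.6
tool_pos: [436.7, -98.6, 117.6]
tool_rot: [0.681, 0.732, 0.0, 0.001]
force: [-0.5, 0.1, -0.6]
gripper_width: 0.1
grasp_force: 0.0
```

```bash
python3 p.py 0.6,104,115; python3 - <<'E'
from h import *
snap("top","top9"); snap("side","side9")
E
python3 c.py top9 side9; python3 s.py top9 side9|grep -A1 point; python3 a.py side9|grep -E -A1 "stampred|pedal"
```

```text
t 17.6 press [-112.  -111.6  117.6] theta-target deg 0.09 zaxis [ 0.002 -0.001 -1.   ] F [-0.5  0.1 -0.6] w 0.1
0.6,104,115 tool delta m [0.2154 0.113  0.0027]
cardboard top9 455 lo [-27.3 -51.5  38.3] hi [ 27.1 133.9  49.2] med [-4.7 44.7 44. ]
label top9 22 lo [-26.  -59.2  32.7] hi [ 29.6 -54.2  42.7] med [ -4.5 -56.7  34.9]
(array([  1.6, -56.2]), array([56. ,  5.6]), 0.89)
cardboard side9 292 lo [-29.1 -55.   33.2] hi [25.6 14.7 47. ] med [ -1.6 -38.9  43. ]
label side9 35 lo [-26.3 -59.5  32.1] hi [26.5 19.4 45.1] med [ 11.2 -56.6  34. ]
(array([ -3.7, -21.7]), array([54.9, 80.8]), 5.89)
pointer 19 lo [ 42.1 -61.6   3.3] hi [ 64.2 -54.2  16.8] med [ 54.6 -57.7  12.3]
[-54.9 -54.8 -54.7 -54.3 -54.3 -54.2]
--
pointer 33 lo [ 35.8 -64.2   2. ] hi [ 64.9 -51.6  15.1] med [ 49.6 -59.7  10.5]
[-56.  -55.6 -53.8 -53.6 -53.4 -48.3]
stampred 10 lo [ -5.6 -14.2  84.3] hi [  7.1 -10.2  90.9] med [ -0.5 -11.9  89.3]
arm 462 lo [-32.7 -28.  180.9] hi [ 58.4  21.4 196.8] med [ 20.8 -14.1 189. ]
--
pedal 582 lo [-140.5 -230.9   33.8] hi [ -78.4 -129.4   74.7] med [-110.9 -206.7   43.7]
 plane [-2.70000e-02  3.77000e-01  1.18859e+02]
```

The stamp reached 44 mm with the pedal at about 0.32 rad, and both are up again. Next I'll regrip the carton.

Request:
play_rows(
  deltas="-1 0.03 0 0 0;-1 0.03 0 0 0;-1 0.03 0 0 0;-1 0.03 0 0 0;-1 0.03 0 0 0;1 0.03 0 0 0;1 0.03 0 0 0;1 0.0055 0.03 0 0;1 0 0.03 0 0;1 0 0.03 0 0;1 0 0.023 0 0;1 0 0 0.02 0;1 0 0 0.03 0;1 0 0 0.03 0;1 0 0 0.025 0;1 0 0 0 0",
)

```text
t: 19.03
tool_pos: [528.6, 123.0, 6.2]
tool_rot: [0.682, 0.731, -0.004, -0.004]
force: [-1.1, 0.3, -0.9]
gripper_width: 85.0
grasp_force: 0.0
```

Request:
play_rows(
  deltas="-1 0 0 0 0;-1 0 0 0 0;-1 0 0 0 0;-1 0 0 0 0;-1 0 0 0 0;-1 0 0 0 0",
)

```text
t: 19.53
tool_pos: [534.8, 123.6, 13.1]
tool_rot: [0.682, 0.731, 0.001, 0.001]
force: [-0.7, 1.8, 5.8]
gripper_width: 55.0
grasp_force: 65.3
```

```bash
python3 - <<'E'
from m import *
# grip point target: carton centre on mat centre, grip 63 mm along mat y (yaw 1.7 deg)
print(tp([582-63*np.sin(np.radians(1.7)),265+63*np.cos(np.radians(1.7)),20]))
E
python3 p.py 34,308,20
```

```text
[ 60.78315604 303.97271482  20.        ]
t 19.53 press [  1.3 103.2  13.1] theta-target deg 0.01 zaxis [ 0.002  0.    -1.   ] F [-0.7  1.8  5.8] w 55.0
34,308,20 tool delta m [ 0.2048  0.0328 -0.0068]
```

Request:
play_rows(
  deltas="-1 0.005 0 0 0;-1 0.015 0 -0.006 0;-1 0.025 0 0 0;-1 0.025 0 0 0;-1 0.025 0 0 0;-1 0.025 0 0 0;-1 0.02 0.005 0 0;-1 0.02 0.015 0 0;-1 0.02 0.02 0 0;-1 0.015 0.015 0 0;-1 0.006 0.005 0 0.04;-1 0 0 0 0;-1 0 0 0.004 0;-1 0 0 0.002 0;-1 0 0 0 0",
)

```text
t: 20.78
tool_pos: [579.4, 327.9, 13.1]
tool_rot: [0.696, 0.718, 0.001, -0.0]
force: [-2.7, 3.5, 7.4]
gripper_width: 55.1
grasp_force: 65.7
```

Request:
play_rows(
  deltas="1 0 0 0 0;1 0 0 0 0;1 0 0 0 0;1 0 0 0 0;1 0 0 -0.02 0;1 0 0 -0.03 0;1 0 0 -0.03 0;1 0 0 -0.04 0;1 0 0 -0.04 0;1 0 -0.03 0 0;1 0 -0.04 0 0;1 0 -0.04 0 0;1 0 -0.04 0 0;1 0 -0.03 0 0;1 0 0 0 0;1 0 0 0 0",
)

```text
t: 22.12
tool_pos: [397.8, 322.2, 171.8]
tool_rot: [0.696, 0.718, -0.001, -0.0]
force: [1.1, -0.6, 1.3]
gripper_width: 85.2
grasp_force: 0.0
```

```bash
python3 p.py; python3 - <<'E'
from m import *
snap("top","top10"); snap("side","side10")
for f in("top10","side10"):
    c=load(f); P=cloud(c); m=(P[...,2]>38)&(P[...,2]<50)&(abs(P[...,0]-582)<65)&(abs(P[...,1]-265)<125); rep("carton "+f,P[m])
    Q=sel(c,(-160,-50),(-260,-50),(20,110),(22,110,70),(35,255,255)); A=np.c_[Q[:,:2],np.ones(len(Q))]; print(" plane",np.linalg.lstsq(A,Q[:,2],rcond=None)[0].round(3))
E
python3 a.py top10 side10 | grep -A1 "red "; python3 s.py top10 side10
```

```text
t 22.12 press [-121.5  310.9  171.8] theta-target deg -2.18 zaxis [-0.001 -0.001 -1.   ] F [ 1.1 -0.6  1.3] w 85.2
carton top10 1007 rect [579.8 266. ] [ 56.8 189.5] 1.75 med [579.4 267.3  44.4] z5/95 [39.9 48.5]
 plane [-3.80000e-02  3.75000e-01  1.17019e+02]
carton side10 529 rect [577.7 280.8] [ 57.  160.6] 1.14 med [575.2 280.1  43.5] z5/95 [40.5 46.4]
 plane [-3.40000e-02  3.81000e-01  1.19011e+02]
red 33 lo [-66.6 -54.6  -4.4] hi [ 58.1 -50.9   7.5] med [-29.8 -52.2   0.7]
 red y at 48: -52.1 slope 0.005
cyl 104 lo [-13.4 -12.8 207.9] hi [ 14.5  15.  219.6] med [  0.3   0.9 214.1]
stampred 0
arm 554 lo [-36.5 -26.1 182.1] hi [ 57.8  27.8 194.8] med [ 16.2   1.3 189. ]
--
red 20 lo [-56.8 -59.6  -1.4] hi [-31.5 -50.5   7. ] med [-43.7 -56.    2.1]
 red y at 48: -61.4 slope -0.0627
cyl 112 lo [-14.8 -14.5 205.7] hi [ 13.4  13.3 216.6] med [ -1.6  -3.8 213.8]
stampred 15 lo [-13.2 -15.2  84.4] hi [ 6.2 -4.6 92.8] med [ -5.1 -11.4  89.5]
arm 552 lo [-38.9 -28.3 180.8] hi [ 58.1  23.  196.3] med [  8.8 -11.5 189. ]
top10
stop 87 lo [ -25.4 -126.2   25.3] hi [ 25.9 -53.9  38. ] med [  0.2 -61.7  31.8]
[-55.3 -55.1 -55.  -54.9 -54.8 -54.5 -54.5 -54.1 -54.  -53.9 -53.8 -53.8]
pointer 20 lo [ 41.8 -61.7   6.1] hi [ 65.1 -54.   14.3] med [ 54.4 -57.2  11.5]
[-54.7 -54.6 -54.6 -54.2 -54.  -54. ]
side10
stop 121 lo [ -25.5 -123.9   25.2] hi [ 24.9 -54.7  36.5] med [ -2.5 -63.6  30.4]
[-56.4 -56.  -55.7 -55.7 -55.7 -55.6 -55.3 -54.9 -54.9 -54.5 -53.7 -51.8]
pointer 31 lo [ 36.3 -63.8   2. ] hi [ 65.6 -50.8  15. ] med [ 49.2 -59.8  11. ]
[-56.7 -56.  -55.6 -54.4 -52.3 -48.6]
```

View pics/top10.png

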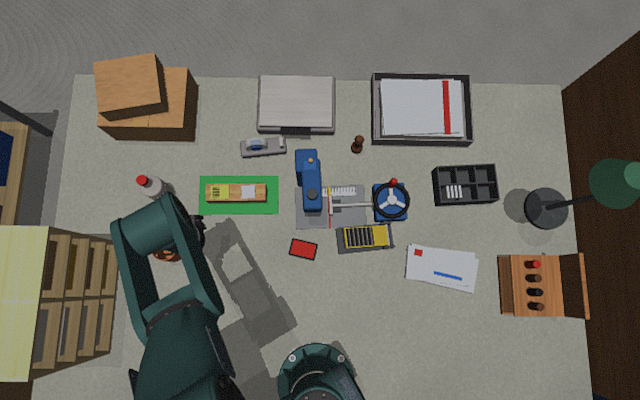

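The carton lies centred on the mat at (238,193), label up. The stop is at its mark and the other things are where they were, so I'm handing in.

```bash
python3 -c "
from plant import manip
print(manip.hand_in())"
```

```text
the job is handed in; nothing more can be done
None
```

The job is handed in, with no verdict returned: my last measurements put the back stop within about 1 mm of its mark, the label stamped, the pedal up and the carton flat on the mat within about 4 mm of centre, at about 22 s of the 72 s allowed.

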